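# Shift the pipe-threading drive into second gear and lock it

### The job

Put the pipe-threading drive into second gear: with the outside of the fingers, without gripping, push the paddle-handled gear selector along its slot, past the first-gear detent, until it sits at the second stop at the chuck end. Then push the post of the locking pawl round until the pawl lies across the slot against its stop, behind the selector. Leave the ball-knobbed direction lever and all the loose things where they are.

Things in the scene. Friction and masses are not known exactly. Their poses are not given: they have to be found in the camera images.
- threader: Fixed red benchtop pipe-threading drive. Origin: centre of its underside, on the table; z up. Gearbox 240 mm in x, 380 mm in y, its flat top (deck) 150 mm above the table. A dark round chuck (140 mm diameter, its top level with the deck) with a pipe stub is on its +y end, a grey motor on its -y end. The selector's slot runs along y on the deck, centred 30 mm to the -x side of the origin.
- selector_handle (a point): Centre of the black paddle handle of the gear selector: 42 mm in x (across the slot), 14 mm in y (along the slot), 35 mm tall; it lies 37.5 mm above the deck (underside at 20 mm, top at 55 mm), on a 10 mm steel stem. Axes parallel to threader. Moves straight along the threader's +y, from y = -30 mm (neutral) to y = +30 mm (second stop), always at x = -30 mm, z = 187.5 mm in the threader's frame.
- selector (a joint): Travel of the gear selector in m along the threader's +y: 0 neutral (start, within a few mm), 0.030 first-gear detent, 0.060 second stop. Sprung detents: it takes about 8 N to leave neutral or first gear; pushed beyond about 0.050 it snaps on to 0.060 and stays, short of that it tends to fall back to 0.030.
- lock_post (a point): Middle of the black upright round post at the free end of the steel locking pawl: 16 mm diameter, 38 mm tall, from 12 to 50 mm above the deck, its middle 31 mm above the deck. It travels on a 75 mm radius about lock_pivot. Below it the flat steel pawl, 16 mm wide, lies 4 to 12 mm above the deck.
- lock_pivot (a point): Point on the pawl's upright pivot axis, at the height of lock_post, 50 mm in +x and 12 mm in +y from the threader's origin. The pivot boss itself (26 mm diameter) rises 20 mm above the deck.
- lock (a joint): Angle of the locking pawl in rad, growing clockwise seen from above: 0 open (points to the threader's -y, 85 degrees short of closed), 1.48 closed against its stop (points to -x, across the slot, with the post at x = -25 mm, y = +12 mm, just behind the handle of a selector at its second stop). Starts between 0 and 0.2. Stays where it is left; about 1 N at the post moves it.
- direction_knob (a point): Centre of the 30 mm black ball on the direction lever, a short upright lever on the deck near the chuck, 115 mm in +y from the threader's origin, 47 mm above the deck. Not to be moved; it yields to about 3 N.
- coupling: Loose steel pipe coupling, 48 mm diameter, 40 mm tall, standing on the deck at its motor end. Origin: centre of its underside. Leave alone.
- reducer: Loose steel reducer, 44 mm diameter, 40 mm tall, standing on the deck near the chuck end, on the robot's side. Origin: centre of its underside. Leave alone.
- oil: Loose white bottle, 66 mm diameter, 170 mm tall, on the table beyond the threader. Origin: centre of its underside. Leave alone.
- wrench: Loose steel wrench 150 mm long lying on the deck along its far (+x) edge, towards the chuck end. Leave alone.
- bitpot: Loose orange pot with drill bits, 64 mm diameter, 110 mm tall over all, on the table beyond the threader. Origin: centre of its underside. Leave alone.
- potcap: Loose orange cap, 66 mm diameter, 50 mm tall, on the table beyond the threader. Origin: centre of its underside. Leave alone.
- strut: Loose offcut of metal channel, 41 mm wide, 160 mm long, 41 mm tall, on the table on the robot's side of the threader. Origin: centre of its underside. Leave alone.

How it is judged:
By the outcome, as a careful person would: the job done as asked, in the order asked, and still so for the second after the job is handed in, with the robot touching nothing.
It also fails if it takes over 46 s, if anything falls off the work surface, if the arm or the gripper's body presses on something with over 40 N, if the wrist force passes 120 N, or if a joint passes its speed limit or range.

### The arm

A 6-joint arm with a two-finger parallel gripper is mounted at the origin on the work surface. World frame = base frame: x ahead of the robot, y to its left, z up, the work surface at z = 0. Lengths are in mm, angles in rad, forces in N, time in s.
With the tool pointing down it reaches from about 350 to 975 mm from the base axis. Payload 7.1 kg.
Tool frame: the origin (TCP) lies at the very end of the fingers, on their centre line; the grasp point (between the pads) lies ctrl.hold_point_z behind it (ctrl.hold_point_z is the distance from the TCP to the grasp point, in mm); z points along the fingers, y is the line along which they close (so a half turn about z gives the same grasp; the last joint's range is limited). The gripper opens to 88 mm and grips with 3 to 60 N. Pads are 20 mm wide; open, the fingers measure 115 mm over their backs; the gripper's body (75 mm by 178 mm) begins 61 mm behind the grasp point.
Start: joints at [-1.207, 0.423, 1.63, -0, 1.089, -0.019], TCP at [233.466, -579.74, 222.675] pointing down, gripper open.
Joint ranges: [-3, 3], [-0.9, 2.11], [0.09, 2.58], [-1.31, 4.45], [0.11, 2.69], [-2.54, 2.54]. Speed limits (rad/s): [2.39, 2.39, 3.01, 3.14, 3.14, 3.14].

### API

Orientations are given as a rotation vector (axis times angle).
In Python, from workcell import ctrl gives the robot as it stands. The module is installed in compiled form; this text tells all that it offers.
- The arm moves only by the shell command python3 -m creep 'ROWS'. ROWS is JSON, a list of rows, each an object with "translation": the shift along the tool's x, y, z in mm, a list of three; "angular": the turn, a rotation vector about the tool's x, y, z in rad, a list of three; "jaw": the opening, from 0 (shut) to 1 (fully open). A call has exactly 8 rows; each row is the pose to reach, as a shift and turn from the pose commanded when the call began, along the tool's axes at that moment; what a row does not reach only later rows make up. A row lasts 1/8 s, in which the tool goes at most 62.5 mm and 10.7 degrees, less where a joint would pass 70% of its speed; a pose out of reach is approached as far as the arm can. A call with a gripper value outside its range is refused whole. The fingers move at their own pace and stop on an object; the grip force is fixed at half the most. Time passes only in rows, so rows that repeat a pose let the fingers close, or fill a call up. It gives the time, the measured TCP pose, the force, the opening and the grip force at its end, in the units of the state.
- ctrl.get_obs(): the state, without advancing time (a new reading comes with each control period).
- ctrl.get_image(name): name is "side" or "top" or "wrist"; returns the picture (480x640x3 uint8, red, green, blue); there is no depth.
- ctrl.camera_info(name): a dict with "camera_matrix" (3x3 intrinsics, pixels), "distortion" ([k1, k2, p1, p2, k3] as OpenCV has them; the pictures are not rectified), "world_from_camera" (4x4, takes a point from camera to world coordinates). Camera axes: x right, y up, looking along -z (the intrinsics and any distortion apply to the point x, -y, -z); pixel columns grow to the right and rows downward; lengths in mm; the calibration is good to about 2 mm. A picture is of the moment at which its call begins: read the wrist's pose just before it. camera_info takes no time and is no camera call; for the wrist camera it gives the pose at the moment of the call.
- ctrl.close_job(): hands the job in; it is judged then, once.
Trained networks look in the newest picture that a camera, given by its name, has taken for a name from the list of things; names that differ only in an ending like _2 or _b are one class to them, and where a whole thing is asked for, a point or a joint stands for the part that bears it (a point fixed in the world has none). Each returns a list of dicts, best first, with "score" (0 to 1); they miss things now and then, are a little off and sometimes report something else, mostly with a low value. They report only what shows in the picture. A call takes as long as a camera call.
- ctrl.look_for(camera, label): "rect" ([left, top, right, bottom] in pixels, round what is visible of it).
The state is a dict: "t": time; "qpos": joint angles; "qvel": joint speeds; "joint_torque": joint torques, N m; "ee_pos": TCP position; "orientation": TCP orientation; "ft_force": force on the tool from outside, world axes, zero at the start; "moment": the same for the moment, N m; "width": finger opening in mm; "grasp_force": force on a finger pad.
Only numpy, scipy, OpenCV 4.12 (cv2) and the standard library are available. Lean on these libraries where they do the work, as an engineer would, in place of code of your own. Each camera call takes 0.05 s, during which the arm holds its last target. There are 200 camera calls.

## Working session

There is one attempt and no reset: what is moved stays moved. The work goes in short steps, Python scripts to look and compute and a shell command to move; the robot and the scene stay as the last step left them, time stands still between calls to the robot, and variables do not carry over. Pictures are saved under pics/ and viewed, at most 10 in all, crops included, and the job is handed in when it is done.

```bash
mkdir -p pics; cat > h.py <<'E'
import numpy as np, cv2
from workcell import ctrl
from scipy.spatial.transform import Rotation as R
def ray(info,uv):
    K=np.array(info["camera_matrix"]);d=np.array(info["distortion"]);T=np.array(info["world_from_camera"])
    n=cv2.undistortPoints(np.array([[uv]],float),K,d)[0,0]
    return T[:3,3],T[:3,:3]@np.array([n[0],-n[1],-1])
def atz(info,uv,z):
    o,v=ray(info,uv);return o+v*(z-o[2])/v[2]
def proj(info,P):
    T=np.linalg.inv(np.array(info["world_from_camera"]));p=T[:3,:3]@np.array(P,float)+T[:3,3]
    return cv2.projectPoints(np.array([[p[0],-p[1],-p[2]]]),np.zeros(3),np.zeros(3),np.array(info["camera_matrix"]),np.array(info["distortion"]))[0][0,0]
E
python3 - <<'E'
from h import *
o=ctrl.get_obs();print(o['t'],o['ee_pos'],o['orientation'],ctrl.hold_point_z)
H=dict(selector_handle=187.5,lock_post=181,direction_knob=197,coupling=170,reducer=170,threader=150)
for c in("top","side"):
    im=ctrl.get_image(c);cv2.imwrite(f"pics/{c}0.png",im[...,::-1]);i=ctrl.camera_info(c)
    print(c,np.round(np.array(i["world_from_camera"])[:3,3]))
    for n,z in H.items():
        for d in ctrl.look_for(c,n)[:2]:
            r=d["rect"];print(n,round(d["score"],2),np.round(r),np.round(atz(i,[(r[0]+r[2])/2,(r[1]+r[3])/2],z)))
E
```

```text
0.0 [ 233.25790986 -579.22750063  221.90117634] [-3.08271384e+00 -5.97318752e-01  4.26589425e-04] 18.700000000000003
top [ 384.   37. 1117.]
selector_handle 0.44 [340. 265. 354. 289.] [487.  -5. 188.]
lock_post 0.73 [349. 167. 381. 195.] [681. -38. 181.]
lock_post 0.64 [303. 232. 354. 256.] [551.  32. 181.]
direction_knob 0.59 [264. 281. 281. 294.] [462. 137. 197.]
direction_knob 0.16 [154. 184. 479. 357.] [497.  55. 197.]
coupling 0.76 [390. 254. 421. 281.] [ 510. -119.  170.]
coupling 0.38 [308. 231. 354. 254.] [557.  27. 170.]
reducer 0.79 [284. 320. 302. 339.] [385.  98. 170.]
reducer 0.21 [155. 189. 480. 357.] [495.  53. 170.]
side [ 799. -682.  647.]
selector_handle 0.64 [266. 220. 292. 251.] [504. -14. 188.]
lock_post 0.68 [310. 227. 325. 261.] [579.  -9. 181.]
lock_post 0.42 [287. 184. 300. 212.] [471. 149. 181.]
direction_knob 0.46 [286. 185. 299. 210.] [480. 122. 197.]
coupling 0.77 [250. 260. 279. 292.] [ 519. -118.  170.]
reducer 0.57 [243. 198. 261. 218.] [394.  97. 170.]
reducer 0.37 [267. 227. 290. 247.] [494.   5. 170.]
threader 0.93 [223. 184. 368. 419.] [ 584. -142.  150.]
```

View pics/top0.png

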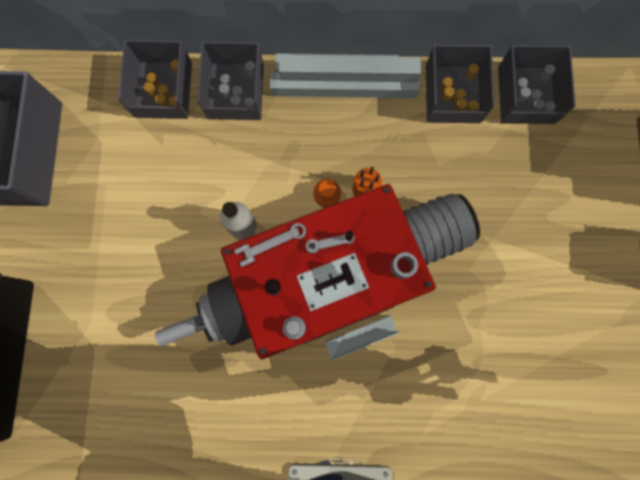

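View pics/side0.png

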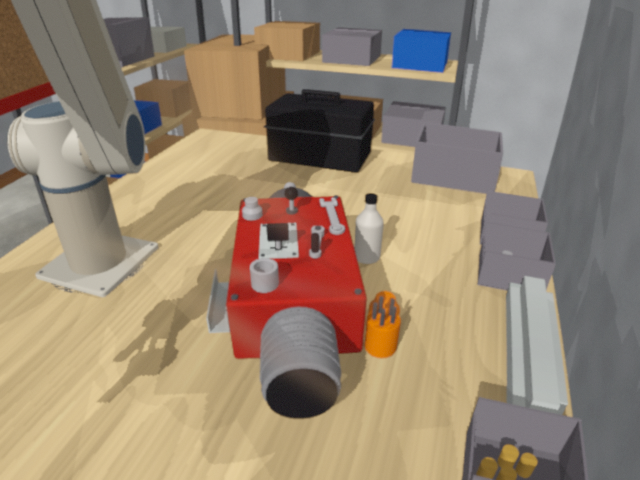

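The top view shows the deck with corners at about (387,186), (435,288), (263,357) and (222,249). The chuck is on the left, the paddle is at (347,273), the post at (349,237), the pivot boss at (312,246) and the knob at (273,287). The side view agrees: paddle (277,232), post (317,240), knob (292,193). Next I fit the threader pose.

```bash
cat >> h.py <<'E'
def fit(obs):
    from scipy.optimize import least_squares
    def res(p,full=False):
        c,s=np.cos(p[2]),np.sin(p[2])
        return np.concatenate([proj(i,[p[0]+c*x-s*y,p[1]+s*x+c*y,z])-uv for i,(x,y,z),uv in obs])
    return least_squares(lambda p:res(p),[500,40,.4],loss='soft_l1',x_scale=[10,10,.1]),res
def W(p,x,y):
    c,s=np.cos(p[2]),np.sin(p[2]);return np.array([p[0]+c*x-s*y,p[1]+s*x+c*y])
E
python3 - <<'E'
from h import *
t,s=ctrl.camera_info("top"),ctrl.camera_info("side")
obs=[(t,(-120,-190,150),(435,288)),(t,(120,-190,150),(387,186)),(t,(120,190,150),(222,249)),(t,(-120,190,150),(263,357)),
(t,(50,12,170),(312,246)),(s,(-120,-190,150),(233,291)),(s,(120,-190,150),(359,291)),(s,(-120,190,150),(238,200)),(s,(120,190,150),(343,199))]
r,res=fit(obs);p=r.x;print(p,np.round(res(p).reshape(-1,2),1).tolist())
for n,a,z in(("handle0",(-30,-30),187.5),("handle1",(-30,30),187.5),("pivot",(50,12),181),("post_open",(50,-63),181),("post_closed",(-25,12),181),("orig",(0,0),150)):
    w=[*W(p,*a),z];print(n,np.round(w),np.hypot(*w[:2]).round(),proj(t,w).round(),proj(s,w).round())
for n,uv,z in(("knobT",(273,287),197),("redT",(294,325),190),("coupT",(404,264),190),("postT",(349,237),200)):
    w=atz(t,uv,z);c,si=np.cos(p[2]),np.sin(p[2]);d=w[:2]-p[:2];print(n,np.round([c*d[0]+si*d[1],-si*d[0]+c*d[1]]))
print(R.from_rotvec(ctrl.get_obs()['orientation']).as_matrix().round(3).tolist())
E
```

```text
[5.08123770e+02 3.81257607e+01 4.01598206e-01] [[1.4, 0.1], [1.3, -5.1], [-5.7, -0.8], [-5.6, 4.6], [-1.7, -0.3], [-9.4, 11.7], [7.1, 4.6], [-0.1, -2.8], [-4.1, -5.5]]
handle0 [492.  -1. 188.] 492.0 [346. 274.] [276. 231.]
handle1 [469.  54. 188.] 472.0 [317. 286.] [276. 215.]
pivot [549.  69. 181.] 554.0 [310. 245.] [316. 221.]
post_open [579.  -0. 181.] 579.0 [345. 231.] [319. 241.]
post_closed [480.  39. 181.] 482.0 [324. 280.] [278. 223.]
orig [508.  38. 150.] 510.0 [325. 268.] [291. 238.]
knobT [ -2. 108.]
redT [-83.  97.]
coupT [ -54. -142.]
postT [ 33. -63.]
[[0.928, 0.374, 0.0], [0.374, -0.928, 0.0], [0.0, -0.0, -1.0]]
```

```bash
python3 -m creep '[{"translation":[40,-34,-6],"angular":[0,0,0],"jaw":0},{"translation":[85,-74,-12],"angular":[0,0,0],"jaw":0},{"translation":[130,-113,-20],"angular":[0,0,0],"jaw":0},{"translation":[175,-152,-20],"angular":[0,0,0],"jaw":0},{"translation":[220,-191,-20],"angular":[0,0,0],"jaw":0},{"translation":[260,-225,-20],"angular":[0,0,0],"jaw":0},{"translation":[300,-259,-20],"angular":[0,0,0],"jaw":0},{"translation":[330,-285,-20],"angular":[0,0,0],"jaw":0}]'
python3 -m creep '[{"translation":[40,-34,0],"angular":[0,0,0],"jaw":0},{"translation":[75,-65,0],"angular":[0,0,0],"jaw":0},{"translation":[105,-90,0],"angular":[0,0,0],"jaw":0},{"translation":[127,-110,0],"angular":[0,0,0],"jaw":0},{"translation":[127,-110,0],"angular":[0,0,0],"jaw":0},{"translation":[127,-110,0],"angular":[0,0,0],"jaw":0},{"translation":[127,-110,0],"angular":[0,0,0],"jaw":0},{"translation":[127,-110,0],"angular":[0,0,0],"jaw":0}]'
python3 - <<'E'
from h import *
o=ctrl.get_obs();print(o['t'],o['ee_pos'],o['orientation'],o['width'],o['ft_force'])
i=ctrl.camera_info("wrist");im=ctrl.get_image("wrist");cv2.imwrite("pics/w1.png",im[...,::-1])
p=np.array([508.12,38.13,.4016])
for n,z in dict(selector_handle=187.5,lock_post=181,direction_knob=197).items():
    for d in ctrl.look_for("wrist",n)[:2]:
        r=d["rect"];w=atz(i,[(r[0]+r[2])/2,(r[1]+r[3])/2],z);print(n,round(d["score"],2),np.round(r),w.round())
for n,a in dict(h=(-30,-30,205),pivot=(50,12,170),post=(40,-62,200)).items(): print(n,proj(i,[*W(p,*a[:2]),a[2]]))
E
```

```text
t: 1.7
ee_pos: [433.9, -190.3, 243.0]
orientation: [3.084, 0.599, 0.001]
ft_force: [0.3, -0.3, 0.2]
width: 11.1
grasp_force: 0.0
t: 2.7
ee_pos: [509.6, -43.4, 242.7]
orientation: [3.085, 0.596, -0.0]
ft_force: [-0.1, -0.2, -0.9]
width: 0.6
grasp_force: 0.0
2.7 [509.55186552 -43.43061373 242.74119532] [ 3.08454880e+00  5.95659735e-01 -5.02938546e-05] 0.5678061343436551 [-0.10380917 -0.19718731 -0.89848907]
selector_handle 0.84 [240. 220. 275. 298.] [495.  -5. 188.]
lock_post 0.86 [168. 105. 324. 157.] [565.  28. 181.]
direction_knob 0.6 [  0. 192.  64. 241.] [473. 128. 197.]
direction_knob 0.46 [237. 219. 274. 302.] [497.  -5. 197.]
h [244.47014898 270.11993018]
pivot [178.98562148 129.71200186]
post [295.4767783  144.09088613]
```

View pics/w1.png

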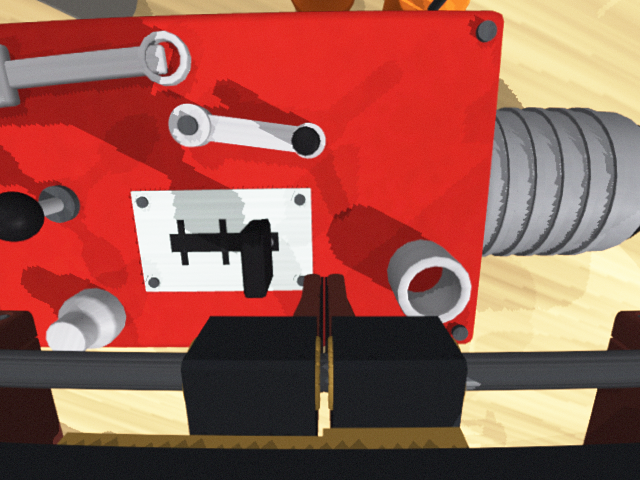

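The wrist view shows the boss at (188,125), post top at (306,141), slot ticks for first and second gear at (223,242) and (182,242), deck corners at (502,13) and (470,345), and the paddle at about (258,258). I refit the pose with these.

```bash
python3 - <<'E'
from h import *
i=ctrl.camera_info("wrist");t=ctrl.camera_info("top")
obs=[(i,(120,-190,150),(502,13)),(i,(-120,-190,150),(470,345)),(i,(50,12,170),(188,125)),(i,(-30,0,151),(223,242)),(i,(-30,30,151),(182,242)),
(t,(-120,-190,150),(435,288)),(t,(120,-190,150),(387,186))]
r,res=fit(obs);p=r.x;print(p,np.round(res(p).reshape(-1,2),1).tolist())
c,s=np.cos(p[2]),np.sin(p[2])
def loc(w): d=np.array(w)[:2]-p[:2];return np.round([c*d[0]+s*d[1],-s*d[0]+c*d[1]],1)
q=loc(atz(i,(306,141),200));print("post",q,"ang",np.arctan2(50-q[0],12-q[1]))
for dx in(-21,21):
  for dy in(-7,7):
    for z in (170,205): print(dx,dy,z,proj(i,[*W(p,-30+dx,-30+dy),z]).round())
o=ctrl.get_obs();m=R.from_rotvec(o['orientation']).as_matrix();print("tcp",loc(o['ee_pos']),"toolyaw",np.arctan2(m[1,0],m[0,0]))
E
```

```text
[5.11584953e+02 3.63111501e+01 3.83028086e-01] [[7.5, -1.3], [1.1, 5.6], [-2.5, 0.5], [-0.8, -0.0], [-1.1, -0.0], [2.0, 0.5], [3.8, -5.5]]
post [ 40.6 -63.6] ang 0.12370374097553191
-21 -7 170 [271. 279.]
-21 -7 205 [263. 301.]
-21 7 170 [251. 279.]
-21 7 205 [239. 301.]
21 -7 170 [268. 219.]
21 -7 205 [259. 232.]
21 7 170 [247. 219.]
21 7 205 [235. 232.]
tcp [-31.3 -72.8] toolyaw 0.38224948018067234
```

```bash
python3 -m creep '[{"translation":[0,0,20],"angular":[0,0,0],"jaw":0},{"translation":[0,0,40],"angular":[0,0,0],"jaw":0},{"translation":[0,0,55],"angular":[0,0,0],"jaw":0},{"translation":[0,0,62],"angular":[0,0,0],"jaw":0},{"translation":[0,-8,62],"angular":[0,0,0],"jaw":0},{"translation":[0,-16,62],"angular":[0,0,0],"jaw":0},{"translation":[0,-22,62],"angular":[0,0,0],"jaw":0},{"translation":[0,-28,62],"angular":[0,0,0],"jaw":0}]'
python3 -m creep '[{"translation":[0,-6,0],"angular":[0,0,0],"jaw":0},{"translation":[0,-12,0],"angular":[0,0,0],"jaw":0},{"translation":[0,-18,0],"angular":[0,0,0],"jaw":0},{"translation":[0,-24,0],"angular":[0,0,0],"jaw":0},{"translation":[0,-30,0],"angular":[0,0,0],"jaw":0},{"translation":[0,-36,0],"angular":[0,0,0],"jaw":0},{"translation":[0,-42,0],"angular":[0,0,0],"jaw":0},{"translation":[0,-48,0],"angular":[0,0,0],"jaw":0}]'
python3 -m creep '[{"translation":[0,-1,0],"angular":[0,0,0],"jaw":0},{"translation":[0,-2,0],"angular":[0,0,0],"jaw":0},{"translation":[0,-3,0],"angular":[0,0,0],"jaw":0},{"translation":[0,-4,0],"angular":[0,0,0],"jaw":0},{"translation":[0,-4,0],"angular":[0,0,0],"jaw":0},{"translation":[0,-4,0],"angular":[0,0,0],"jaw":0},{"translation":[0,-4,0],"angular":[0,0,0],"jaw":0},{"translation":[0,-4,0],"angular":[0,0,0],"jaw":0}]'
python3 - <<'E'
from h import *
i=ctrl.camera_info("wrist");im=ctrl.get_image("wrist");cv2.imwrite("pics/w2.png",im[...,::-1])
E
```

```text
t: 3.9
ee_pos: [499.9, -17.1, 181.3]
orientation: [3.081, 0.599, 0.002]
ft_force: [0.9, -7.1, -0.3]
width: 0.6
grasp_force: 3.7
t: 4.9
ee_pos: [481.2, 28.4, 180.6]
orientation: [-3.084, -0.597, 0.0]
ft_force: [-0.4, -0.6, 0.4]
width: 0.4
grasp_force: 0.0
t: 5.9
ee_pos: [480.0, 31.5, 180.7]
orientation: [3.084, 0.597, 0.0]
ft_force: [-0.5, 0.5, 0.9]
width: 0.2
grasp_force: 0.0
```

View pics/w2.png

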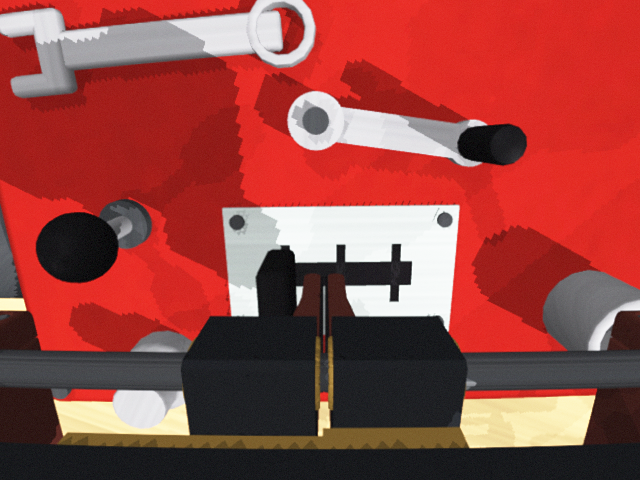

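The paddle at (277,285) is on the second-gear tick, ahead of the fingers with no force on them, so it has snapped over. The post at (500,143) is untouched. Next I back off, lift, and go down on the +x side of the post.

```bash
python3 -m creep '[{"translation":[0,20,0],"angular":[0,0,0],"jaw":0},{"translation":[0,25,-35],"angular":[0,0,0],"jaw":0},{"translation":[0,25,-62],"angular":[0,0,0],"jaw":0},{"translation":[35,45,-62],"angular":[0,0,0],"jaw":0},{"translation":[70,60,-62],"angular":[0,0,0],"jaw":0},{"translation":[99,70,-62],"angular":[0,0,0],"jaw":0},{"translation":[99,70,-62],"angular":[0,0,0],"jaw":0},{"translation":[99,70,-62],"angular":[0,0,0],"jaw":0}]'
python3 -m creep '[{"translation":[0,0,20],"angular":[0,0,0],"jaw":0},{"translation":[0,0,40],"angular":[0,0,0],"jaw":0},{"translation":[0,0,55],"angular":[0,0,0],"jaw":0},{"translation":[0,0,62],"angular":[0,0,0],"jaw":0},{"translation":[0,0,62],"angular":[0,0,0],"jaw":0},{"translation":[0,0,62],"angular":[0,0,0],"jaw":0},{"translation":[0,0,62],"angular":[0,0,0],"jaw":0},{"translation":[0,0,62],"angular":[0,0,0],"jaw":0}]'
python3 - <<'E'
from h import *
im=ctrl.get_image("wrist");cv2.imwrite("pics/w3.png",im[...,::-1])
p=np.array([511.58,36.31,.383]);c,s=np.cos(.383),np.sin(.383);o=ctrl.get_obs();d=o['ee_pos'][:2]-p[:2];print(c*d[0]+s*d[1],-s*d[0]+c*d[1],o['ft_force'],o['qpos'])
# rows: tool frame (x=thr x, y=-thr y); turn clockwise seen from above = + about tool z
q=np.array([18,-75.])
for k in range(1,13):
    a=min(.125*k,1.48);r=np.array([np.cos(a)*q[0]+np.sin(a)*q[1],-np.sin(a)*q[0]+np.cos(a)*q[1]])-q
    print(round(a,3),r.round(1)*[1,-1])
E
```

```text
t: 6.95
ee_pos: [596.8, 3.6, 242.2]
orientation: [-3.084, -0.598, 0.003]
ft_force: [0.1, 0.2, -0.0]
width: 0.4
grasp_force: 0.0
t: 7.95
ee_pos: [598.2, 3.6, 181.1]
orientation: [3.084, 0.598, 0.001]
ft_force: [-0.8, -0.4, 0.0]
width: 0.3
grasp_force: 0.0
68.04714566836635 -62.65836963053478 [-0.10121515 -0.16597214  0.22519457] [-1.38557170e-02  4.33850093e-01  1.72292960e+00  2.94123619e-05
  9.84322791e-01  1.17412693e+00]
0.125 [-9.5  1.7]
0.25 [-19.1   2.1]
0.375 [-28.7   1.4]
0.5 [-38.2  -0.6]
0.625 [-47.3  -3.6]
0.75 [-56.   -7.9]
0.875 [-64.  -13.1]
1.0 [-71.4 -19.3]
1.125 [-77.9 -26.4]
1.25 [-83.5 -34.3]
1.375 [-88.1 -42.8]
1.48 [-91.1 -50.3]
```

View pics/w3.png

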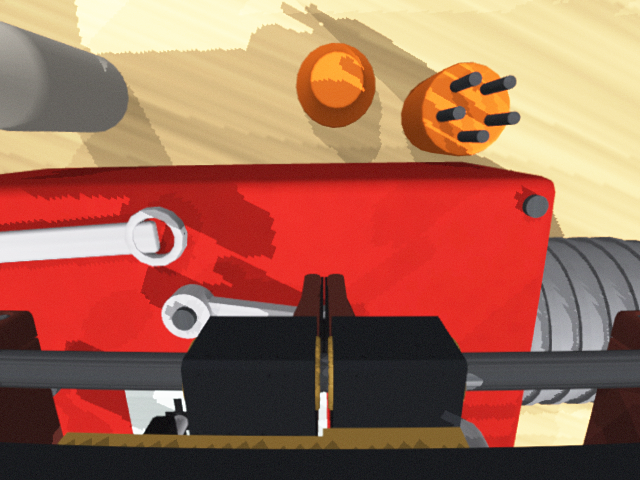

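The last joint would reach about 2.7 rad if the tool turned the full arc, and its range ends at 2.54. I'll turn the tool by only 0.75 of the pawl's angle.

```bash
cat > arc.py <<'E'
from h import *
def M(a): return np.array([[np.cos(a),np.sin(a)],[-np.sin(a),np.cos(a)]]) # clockwise
def T(a): return np.array([50,12])+M(a)@[0,-75]+M(.75*a)@[18,0]
def rows(a0,A):
    for a in A:
        d=M(-.75*a0)@(T(a)-T(a0));print(round(a,3),np.round(d*[1,-1],1),round(.75*(a-a0),3))
E
python3 - <<'E'
from arc import *
rows(0,np.arange(1,9)*.125);print();rows(1.,[1.1,1.2,1.3,1.38,1.44,1.48,1.5,1.52])
E
```

```text
0.125 [-9.4  1.1] 0.094
0.25 [-18.9   1. ] 0.188
0.375 [-28.2  -0.2] 0.281
0.5 [-37.2  -2.6] 0.375
0.625 [-45.8  -6. ] 0.469
0.75 [-53.9 -10.5] 0.562
0.875 [-61.3 -15.9] 0.656
1.0 [-67.9 -22.2] 0.75

1.1 [-7.2 -0.9] 0.075
1.2 [-14.3  -2.4] 0.15
1.3 [-21.1  -4.7] 0.225
1.38 [-26.4  -7. ] 0.285
1.44 [-30.2  -9. ] 0.33
1.48 [-32.6 -10.4] 0.36
1.5 [-33.8 -11.2] 0.375
1.52 [-35. -12.] 0.39
```

```bash
python3 -m creep '[{"translation":[-9.4,1.1,0],"angular":[0,0,0.094],"jaw":0},{"translation":[-18.9,1,0],"angular":[0,0,0.188],"jaw":0},{"translation":[-28.2,-0.2,0],"angular":[0,0,0.281],"jaw":0},{"translation":[-37.2,-2.6,0],"angular":[0,0,0.375],"jaw":0},{"translation":[-45.8,-6,0],"angular":[0,0,0.469],"jaw":0},{"translation":[-53.9,-10.5,0],"angular":[0,0,0.562],"jaw":0},{"translation":[-61.3,-15.9,0],"angular":[0,0,0.656],"jaw":0},{"translation":[-67.9,-22.2,0],"angular":[0,0,0.75],"jaw":0}]'
python3 - <<'E'
from arc import *
im=ctrl.get_image("wrist");cv2.imwrite("pics/w4.png",im[...,::-1])
p=np.array([511.58,36.31,.383]);o=ctrl.get_obs();print(M(.383)@(o['ee_pos'][:2]-p[:2]),T(1.),o['qpos'][5])
E
```

```text
t: 9.0
ee_pos: [526.8, -1.4, 181.0]
orientation: [3.088, -0.578, 0.002]
ft_force: [0.7, -1.0, -0.2]
width: 0.4
grasp_force: 0.7
[ -0.84401339 -39.83947102] [  0.06007578 -40.79217062] 1.92031818542972
```

View pics/w4.png

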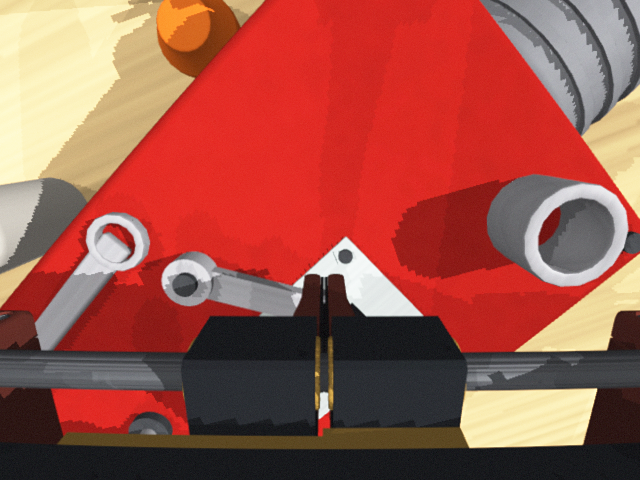

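The pawl, with its boss at (187,280), has swung round with the fingers. I continue to the stop.

```bash
python3 -m creep '[{"translation":[-7.2,-0.9,0],"angular":[0,0,0.075],"jaw":0},{"translation":[-14.3,-2.4,0],"angular":[0,0,0.15],"jaw":0},{"translation":[-21.1,-4.7,0],"angular":[0,0,0.225],"jaw":0},{"translation":[-26.4,-7,0],"angular":[0,0,0.285],"jaw":0},{"translation":[-28.4,-8,0],"angular":[0,0,0.31],"jaw":0},{"translation":[-30.2,-9,0],"angular":[0,0,0.33],"jaw":0},{"translation":[-31.4,-9.7,0],"angular":[0,0,0.345],"jaw":0},{"translation":[-32.6,-10.4,0],"angular":[0,0,0.36],"jaw":0}]'
python3 - <<'E'
from arc import *
p=np.array([511.58,36.31,.383]);o=ctrl.get_obs();print(M(.383)@(o['ee_pos'][:2]-p[:2]),T(1.48),o['qpos'][5])
im=ctrl.get_image("side");cv2.imwrite("pics/s5.png",cv2.resize(im[150:310,180:400,::-1],None,fx=3,fy=3))
E
```

```text
t: 10.05
ee_pos: [500.1, 20.3, 180.7]
orientation: [-2.936, 1.118, -0.0]
ft_force: [0.5, -1.8, 1.0]
width: 0.5
grasp_force: 0.6
[-16.60371327 -10.57889709] [-16.68715604 -10.92294818] 2.3153003997712576
```

View pics/s5.png

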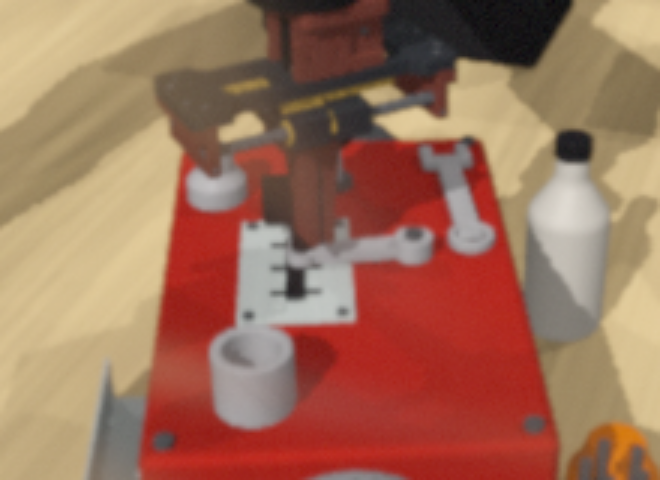

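The pawl lies almost across the slot. By the given closed point (post at y = +12) the post still has about 7 mm to go, so I keep pushing until it meets the stop.

```bash
python3 -m creep '[{"translation":[-1.2,-0.5,0],"angular":[0,0,0],"jaw":0},{"translation":[-2.4,-1,0],"angular":[0,0,0],"jaw":0},{"translation":[-3.6,-1.5,0],"angular":[0,0,0],"jaw":0},{"translation":[-4.6,-2,0],"angular":[0,0,0],"jaw":0},{"translation":[-5.4,-2.4,0],"angular":[0,0,0],"jaw":0},{"translation":[-6.2,-2.8,0],"angular":[0,0,0],"jaw":0},{"translation":[-6.2,-2.8,0],"angular":[0,0,0],"jaw":0},{"translation":[-6.2,-2.8,0],"angular":[0,0,0],"jaw":0}]'
python3 -m creep '[{"translation":[-0.5,-0.2,0],"angular":[0,0,0],"jaw":0},{"translation":[-1,-0.4,0],"angular":[0,0,0],"jaw":0},{"translation":[-1,-0.4,0],"angular":[0,0,0],"jaw":0},{"translation":[-1.5,-0.7,0],"angular":[0,0,0],"jaw":0},{"translation":[-1.5,-0.7,0],"angular":[0,0,0],"jaw":0},{"translation":[-1.5,-0.7,0],"angular":[0,0,0],"jaw":0},{"translation":[-1.5,-0.7,0],"angular":[0,0,0],"jaw":0},{"translation":[-1.5,-0.7,0],"angular":[0,0,0],"jaw":0}]'
python3 - <<'E'
from arc import *
p=np.array([511.58,36.31,.383]);o=ctrl.get_obs();print(M(.383)@(o['ee_pos'][:2]-p[:2]),o['ft_force'])
E
```

```text
t: 11.1
ee_pos: [498.1, 24.2, 180.8]
orientation: [2.934, -1.114, 0.005]
ft_force: [4.0, -15.0, -0.2]
width: 0.8
grasp_force: 6.7
t: 12.1
ee_pos: [498.0, 24.4, 180.9]
orientation: [2.933, -1.112, 0.008]
ft_force: [5.3, -21.8, -1.7]
width: 0.3
grasp_force: 9.7
[-17.00120833  -5.96634706] [  5.27422676 -21.75637686  -1.73230523]
```

The force climbed to 22 N with no further travel, so the pawl is on its stop. I retreat and look.

```bash
python3 -m creep '[{"translation":[6,2.6,0],"angular":[0,0,0],"jaw":0},{"translation":[16,4,0],"angular":[0,0,0],"jaw":0},{"translation":[25,4,0],"angular":[0,0,0],"jaw":0},{"translation":[25,4,-30],"angular":[0,0,0],"jaw":0},{"translation":[25,4,-70],"angular":[0,0,0],"jaw":0},{"translation":[25,4,-110],"angular":[0,0,0],"jaw":0},{"translation":[25,4,-140],"angular":[0,0,0],"jaw":0},{"translation":[25,4,-140],"angular":[0,0,0],"jaw":0}]'
python3 -m creep '[{"translation":[30,30,0],"angular":[0,0,0],"jaw":0},{"translation":[60,60,0],"angular":[0,0,0],"jaw":0},{"translation":[90,90,0],"angular":[0,0,0],"jaw":0},{"translation":[120,120,0],"angular":[0,0,0],"jaw":0},{"translation":[140,140,0],"angular":[0,0,0],"jaw":0},{"translation":[140,140,0],"angular":[0,0,0],"jaw":0},{"translation":[140,140,0],"angular":[0,0,0],"jaw":0},{"translation":[140,140,0],"angular":[0,0,0],"jaw":0}]'
python3 - <<'E'
from h import *
a=ctrl.get_image("side")[150:310,180:400,::-1];b=ctrl.get_image("top")[170:370,200:450,::-1]
cv2.imwrite("pics/f.png",np.hstack([cv2.resize(a,(390,480)),cv2.resize(b,(400,480))]))
E
```

```text
t: 13.1
ee_pos: [514.1, 8.4, 322.9]
orientation: [-2.934, 1.116, -0.007]
ft_force: [0.1, 0.6, -0.9]
width: 0.3
grasp_force: 0.0
t: 14.1
ee_pos: [524.0, -188.2, 320.3]
orientation: [-2.937, 1.115, 0.001]
ft_force: [0.5, 0.7, -0.1]
width: 0.4
grasp_force: 0.0
```

View pics/f.png

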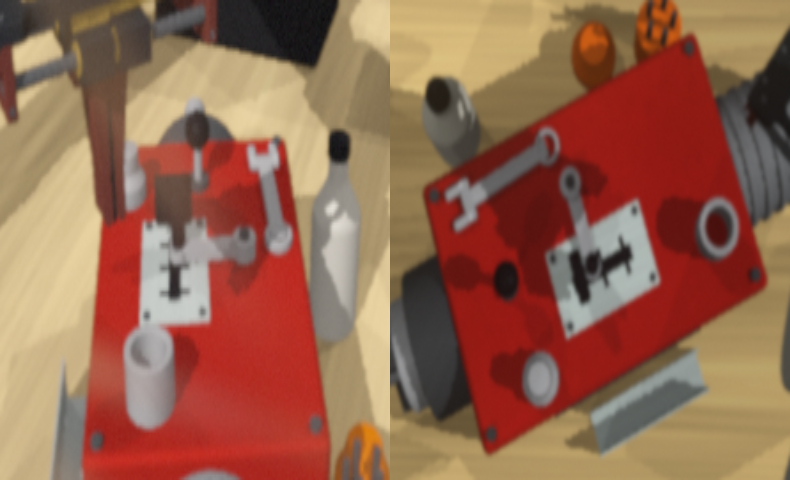

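In the top view (right half) the paddle is at the second stop, around (578,278). The pawl lies across the slot with its post at (592,265), right behind the paddle. The knob and loose things are in place and the robot is clear.

```bash
python3 -c "
from workcell import ctrl
print(ctrl.close_job())"
```

```text
the job is handed in; nothing more can be done
None
```

The job is handed in at about 14 s: the selector is at the second stop and the pawl lies across the slot against its stop behind it, with the direction lever and loose things left where they were.

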